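# Load a well plate into the nest of a plate shaker and lock it

## Task

Push the white 24-well plate along the deck of the plate shaker into the sunken nest at its far end, so that it lies flat and square in the nest, and then swing the orange catch over the plate to its stop to lock it in. Do not lift or tip the plate up, leave the other things on the desk where they are, and let go of everything at the end.

Things in the scene. Friction and masses are not known exactly. Their poses are not given: they have to be found in the camera images.
- shaker: Plate shaker: low white box fixed to the desk, 267 mm along its x (-137 to 130), 180 mm along y. Origin near its middle at desk height; x runs from the open front end along the grey deck to the nest, z up. Deck top 30 mm above the desk, full width, x = -137 to 19; then a 45 degree lip (x = 19 to 25) leads 6 mm down to the nest floor.
- nest (a point): Middle of the nest's floor: x 69.5, y 0, z 24 mm in the shaker's frame; the seated plate's origin comes here. Nest 89 mm (x = 25 to the back stop at 114) by 131 mm, so 1.5 mm play each way. The plate's far edge dips in first; the near edge may stay up on the lip until the plate meets the back stop or is pressed down.
- mouth (a point): Middle of the guide mouth on the deck: x -42, y 0, z 30 mm in the shaker's frame. Here the gap between the white rails is 163 mm; it narrows evenly to 131 mm at x = -2 and stays so to the back stop. Rails and back stop reach 40 mm above the desk.
- catch_pivot (a point): The catch's turning axis, x 40, y +78 mm in the shaker's frame, at the arm's underside, 41.5 mm above the desk. The arm is 60 mm long from here, 14 mm wide, 6 mm thick.
- well_plate: The loose white well plate with 24 round pink wells, 86 mm (its x) by 128 mm (its y) by 15 mm high, about 0.09 kg, smooth and slippery. Origin at the centre of its underside, z up. At the start it lies on the deck, somewhat turned and off to one side, its x roughly along the shaker's x.
- catch (a joint): Angle (rad) of the orange catch, a flat arm on an upright pin on the left rail. 0: arm along the shaker's +x, clear of the plate; grows clockwise seen from above; 1.57: arm along -y, over the plate. Stops at -0.5 and 1.6; light friction, stays where left. It passes 2.5 mm over a plate that lies flat (top 39 mm above the desk) and strikes one that does not.
- catch_knob (a point): Centre of the orange knob, an upright pin 12 mm thick on the catch, 48 mm from the turning axis, reaching from 47.5 to 77.5 mm above the desk (this point: 62.5 mm). Push it sideways (about 1 N) or pinch it to turn the catch.
- vial_a: Bystander: small clear vial with a black cap, 22 mm thick, 52 mm tall, standing on the desk right of the shaker; origin at the centre of its underside.
- petri_2: Bystander: pink petri dish, 91 mm wide, 16 mm high, lying on the desk right of the shaker, in front of the oven; origin at the centre of its underside.
- beaker_100: Bystander: small empty glass beaker, 61 mm wide, 70 mm tall, standing on the desk left of the shaker; origin at the centre of its underside.
Mind the look-alikes: they are no part of the job. Of the things like the well_plate, leave any that is blue; of the rest the larger one is meant.

How it is judged:
On the way:
1. the plate lies flat and square in the nest, with the catch not yet over it (horizontal distance between well_plate and nest below 0.004 m and z of well_plate in the frame of shaker below 0.0262 m and angle between well_plate's own z axis and vertical below 0.03 rad and angle between the x axis of well_plate and the x axis of shaker, either way round below 0.045 rad and value of joint catch below 0.5 rad), for 0.2 s.
At the end, for the whole second after the job is handed in: The plate lies at rest in the nest: its origin within 4 mm of the nest's middle seen from above and no more than 2.2 mm above the nest's floor, level within 0.03 rad and square to the shaker within 0.045 rad; and the catch is swung over it, beyond 1.4 rad (horizontal distance between well_plate and nest below 0.004 m and z of well_plate in the frame of shaker below 0.0262 m and angle between well_plate's own z axis and vertical below 0.03 rad and angle between the x axis of well_plate and the x axis of shaker, either way round below 0.045 rad and value of joint catch above 1.4 rad and linear speed of well_plate below 0.02 m/s); the robot touches nothing.
It fails at once if the plate is lifted more than 25 mm off the deck (z of well_plate in the frame of shaker above 0.055 m).
It fails at once if the plate is tipped more than 0.3 rad (angle between well_plate's own z axis and vertical above 0.3 rad).
It fails at once if a bystander is moved more than 25 mm (distance of any of vial_a, petri_2, beaker_100 from where it was at the start of the episode above 0.025 m).
It also fails if it takes over 58 s, if anything falls off the work surface, if the arm or the gripper's body presses on something with over 40 N, if the wrist force passes 120 N, or if a joint passes its speed limit or range.

## Robot

A 6-joint arm with a two-finger parallel gripper is mounted at the origin on a cart in front of the work surface, level with it; the furniture and walls round the work are solid. World frame = base frame: x ahead of the robot, y to its left, z up, the work surface at z = 0. Lengths are in m, angles in rad, forces in N, time in s.
With the tool pointing down it reaches from about 0.35 to 0.8 m from the base axis. Payload 7.3 kg.
Tool frame: the origin (TCP) lies between the finger pads; the fingertips stand 25 mm ahead of it and the grasp point (between the pads) lies 6 mm ahead of it (r.tip_extent is the distance from the TCP to the fingertips, in m); z points along the fingers, y is the line along which they close (so a half turn about z gives the same grasp; the last joint's range is limited). The gripper opens to 85 mm and grips with 20 to 120 N. Pads are 22 mm wide; open, the fingers measure 114 mm over their backs; the gripper's body (76 mm by 85 mm) begins 54 mm behind the grasp point. The pads swing forward as they close: fully open they stand 13 mm farther back than shut.
Start: joints at [-1.364, 0.342, 1.524, -0, 1.275, -0.146], TCP at [0.181, -0.493, 0.256] pointing down, gripper open.
Joint ranges: [-2.53, 2.53], [-0.77, 2.02], [0.04, 2.7], [-1, 4.14], [0.28, 2.66], [-3.11, 3.11]. Speed limits (rad/s): [2.57, 2.57, 3.14, 3.14, 3.14, 3.14].

## Interface

Orientations are given as a unit quaternion [x, y, z, w].
In Python, from workcell import r, command_gripper, optics gives the robot as it stands. The module is installed in compiled form; this text tells all that it offers. Calls block until the motion is done:
- r.reach(position, orientation): joint-space move of the TCP to a pose.
- r.move_straight(position, orientation=None, speed=0.15, max_force=None): straight line of the TCP; orientation=None keeps the orientation; speed is the mean speed in m/s. With max_force (N) it stops when the force on the tool has changed by that much, and returns True; else False.
- r.movej(angles): joint-space move.
- command_gripper(opening, force=None): finger opening in m; force is the grip in N (None keeps the last); returns when the fingers have stopped.
- r.hold(seconds).
- r.solve_ik(position, orientation): joint angles nearest the present ones, or None.
- r.read_state(): the state.
- optics.get_image(name): name is "scene" or "top" or "wrist"; returns (picture, depth): 420x560x3 uint8, red, green, blue; 420x560 float32, m along the optical axis (not along the pixel's ray), 0 where there is no reading.
- optics.camera_model(name): a dict with "K" (3x3 intrinsics, pixels), "k1" (the pictures are not rectified: a ray, as slopes to the right and down, at radius r is drawn at 1 + k1 r^2 times it, then the intrinsics apply), "R" (3x3) and "t" (3): a world point X has camera coordinates R X + t; the wrist camera has in their place "tool_from_camera" (4x4, takes a point from camera to tool coordinates, whose origin is the TCP and whose axes are the flange's). Camera axes: x right, y down, z forward; pixel columns grow to the right and rows downward; lengths in m; the calibration is good to about 2 mm. A picture is of the moment at which its call begins: read the wrist's pose just before it. camera_model takes no time and is no camera call.
A pose or a line that the arm cannot do raises r.PlanningError and nothing moves.
- r.finish_job(): hands the job in; it is judged then, once.
The state is a dict: "time_s": time; "joint_positions": joint angles; "dq": joint speeds; "tau": joint torques, N m; "eef_pos": TCP position; "eef_rot": TCP orientation; "contact_force": force on the tool from outside, world axes, zero at the start; "torque": the same for the moment, N m; "grip_width": finger opening in m; "grip_force": force on a finger pad.
Only numpy, scipy, OpenCV 4.12 (cv2) and the standard library are available. Lean on these libraries where they do the work, as an engineer would, in place of code of your own. Each camera call takes 0.05 s, during which the arm holds its last target. There are 200 camera calls.

## Working session

There is one attempt and no reset: what is moved stays moved. The work goes in short steps, each a Python script; the robot and the scene stay as the last script left them, time stands still between calls to the robot, and variables do not carry over. Pictures are saved under pics/ and viewed, at most 10 in all, crops included, and the job is handed in when it is done.

```bash
mkdir -p pics
cat > h.py <<'E'
import numpy as np, cv2
from workcell import r, command_gripper, optics
def snap(n,f):
    im,d=optics.get_image(n); cv2.imwrite('pics/'+f,im[:,:,::-1]); np.save('pics/'+f+'.npy',d); return im,d
def ray(n,px):
    m=optics.camera_model(n); K=np.array(m["K"]); k=m["k1"]
    p=np.atleast_2d(np.array(px,float)); q=(p-K[[0,1],[2,2]])/K[[0,1],[0,1]]
    u=q.copy()
    for _ in range(20): u=q/(1+k*(u**2).sum(1,keepdims=True))
    d=np.c_[u,np.ones(len(u))]; R=np.array(m["R"]); t=np.array(m["t"])
    return -R.T@t, d@R
def onz(n,px,z):
    o,d=ray(n,px); return o+d*((z-o[2])/d[:,2])[:,None]
E
python3 - <<'E'
from h import *
snap('top','top0.png'); snap('scene','scene0.png'); print(optics.camera_model('top')); print(r.read_state())
E
```

```text
{'K': array([[509.82444895,   0.        , 287.72551917],
       [  0.        , 509.82444895, 214.84491401],
       [  0.        ,   0.        ,   1.        ]]), 'k1': 0.02852699814995113, 'R': array([[-0.02382352, -0.99968448,  0.00796083],
       [-0.98259713,  0.02194748, -0.18444833],
       [ 0.18421541, -0.0122165 , -0.98280997]]), 't': array([0.34515405, 0.57348098, 1.53421158])}
{'time_s': 0.1, 'joint_positions': array([-1.36395556e+00,  3.42666869e-01,  1.52487593e+00,  1.17609059e-05,
        1.27542037e+00, -1.46012642e-01]), 'dq': array([-0.00174774, -0.00198237, -0.00097709,  0.00037602, -0.00039458,
       -0.0003875 ]), 'tau': array([ 1.80642674e-03, -4.34449661e+01, -2.46490467e+01, -1.08880649e-04,
        4.66728903e-03, -1.35284903e-07]), 'eef_pos': array([ 0.18138166, -0.49234389,  0.25570417]), 'eef_rot': array([ 9.84477206e-01,  1.75511144e-01, -1.52162599e-05, -6.85112262e-04]), 'contact_force': array([-0.01870871, -0.06497169,  0.33583894]), 'torque': array([ 0.00561151, -0.02062352, -0.00405471]), 'grip_force': 0.0, 'grip_width': 0.08551965454334043}
```

View pics/top0.png

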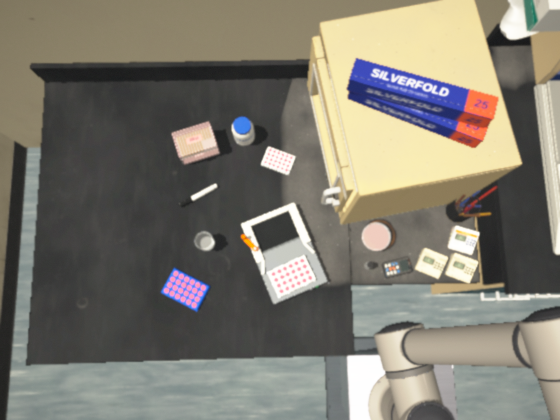

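View pics/scene0.png

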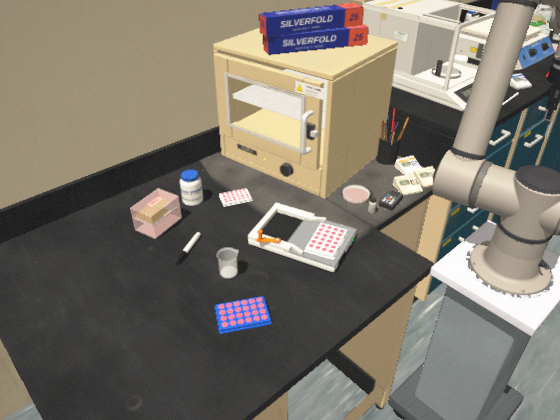

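Three plates are visible in the top view: blue at (185,290), which is excluded; a small white one at (278,160); and a larger white one on the shaker deck at (292,275). The last fits. I'll confirm it with a crop.

Run:
```python
from h import *
im=cv2.imread('pics/top0.png')[190:310,225:345]
cv2.imwrite('pics/c0.png',cv2.resize(im,(600,600),interpolation=cv2.INTER_CUBIC))
```

```text
(no output)
```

View pics/c0.png

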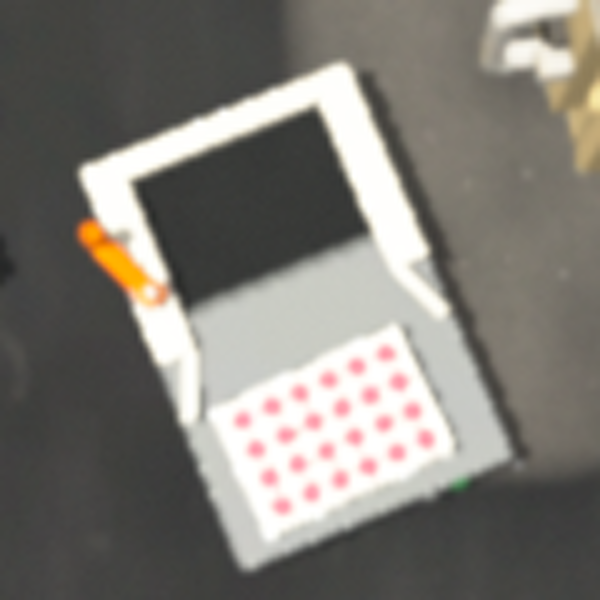

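The crop confirms it: the plate has 24 wells (4×6), lies on the grey deck, and its corners are at crop (210,408), (400,325), (455,452), (268,540). The catch pivot is at crop (155,290) and the knob at about (88,232), so the catch is swung outwards. Shaker corners are (80,172), (350,62), (248,572) and (515,458).

Run:
```python
from h import *
f=lambda c:(np.array(c,float)+.5)/5-.5+[225,190]
bk=onz('top',f([(80,172),(350,62)]),.04); fr=onz('top',f([(248,572),(515,458)]),.03)
P=np.vstack([bk,fr])[:,:2]; Q=np.array([[130,90],[130,-90],[-137,90],[-137,-90]])/1e3
def fit(P,Q):
    a=P-P.mean(0);b=Q-Q.mean(0); th=np.arctan2((b[:,0]*a[:,1]-b[:,1]*a[:,0]).sum(),(a*b).sum())
    R=np.array([[np.cos(th),-np.sin(th)],[np.sin(th),np.cos(th)]]); t=P.mean(0)-R@Q.mean(0); return th,R,t,(P-t-Q@R.T)
th,R,t,e=fit(P,Q); print('shaker',th,t,(e*1e3).round(1))
pl=onz('top',f([(210,408),(400,325),(455,452),(268,540)]),.045)[:,:2]
tp,_,tt,e=fit(pl,np.array([[43,64],[43,-64],[-43,-64],[-43,64]])/1e3); print('plate rel',tp-th,R.T@(tt-t),(e*1e3).round(1))
for n,c,z in[('pivot',(155,290),.0475),('knob',(88,232),.0775)]: print(n,R.T@(onz('top',f([c]),z)[0,:2]-t))
for n,px,z in[('vial',(372,265),.052),('petri',(376,236),.016),('beaker',(204,241),.07)]: print(n,onz('top',[px],z)[0], R.T@(onz('top',[px],z)[0,:2]-t))
print(r.tip_extent)
m=optics.camera_model('wrist');print(m)
np.save('sh.npy',[th,*t])
```

```text
shaker 0.37387920184979767 [0.46985239 0.34668238] [[-0.2  1.5]
 [ 0.5 -1.3]
 [ 0.2 -1. ]
 [-0.4  0.9]]
plate rel 0.022581912107675906 [-0.07928178  0.00820546] [[ 0.7 -0.5]
 [-0.5 -0.2]
 [ 0.4  1.8]
 [-0.5 -1.1]]
pivot [0.04261513 0.07617763]
knob [0.08707789 0.10020972]
vial [0.41965299 0.07808634 0.052     ] [-0.14483067 -0.23170647]
petri [0.5138101  0.05411424 0.016     ] [-0.06593348 -0.28841147]
beaker [0.50273803 0.58839074 0.07      ] [0.11889282 0.21299976]
0.025
{'K': array([[331.0989294 ,   0.        , 278.95419675],
       [  0.        , 331.0989294 , 205.75813779],
       [  0.        ,   0.        ,   1.        ]]), 'k1': -0.06831948290688837, 'tool_from_camera': array([[ 2.19711394e-06, -9.53343487e-01, -3.01887720e-01,
         7.70503614e-02],
       [ 9.99999847e-01, -1.64753653e-04,  5.27560166e-04,
         1.50575830e-03],
       [-5.52683153e-04, -3.01887675e-01,  9.53343341e-01,
        -1.17870669e-01],
       [ 0.00000000e+00,  0.00000000e+00,  0.00000000e+00,
         1.00000000e+00]])}
```

```bash
cat >> h.py <<'E'
from scipy.spatial.transform import Rotation as Ro
th,tx,ty=np.load('sh.npy'); c,s=np.cos(th),np.sin(th)
def W(x,y,z): return np.array([tx+c*x-s*y,ty+s*x+c*y,z])
def S(p): dx,dy=p[0]-tx,p[1]-ty; return np.array([c*dx+s*dy,-s*dx+c*dy,p[2]])
def q(sgn=1,a=0):
    a=th+a; X=sgn*np.array([np.cos(a),np.sin(a),0]); Z=np.array([0,0,-1.]); return Ro.from_matrix(np.c_[X,np.cross(Z,X),Z]).as_quat()
def fwd(rel): return W(*rel)
E
python3 - <<'E'
from h import *
d=np.load('pics/top0.png.npy'); v,u=np.mgrid[0:320:2,0:560:2]; px=np.c_[u.ravel(),v.ravel()]; dd=d[v,u].ravel()
o,di=ray('top',px); P=o+di*dd[:,None]; m=(dd>0)&(P[:,2]>.1)&(P[:,2]<.7); P=P[m];px=px[m]
rad=np.hypot(P[:,0],P[:,1]); an=np.arctan2(P[:,1],P[:,0])
for a in np.arange(-1.2,1.2,.15):
    k=(an>a)&(an<a+.15)
    if k.any(): i=np.flatnonzero(k)[rad[k].argmin()]; print(a.round(2),rad[i].round(3),P[i].round(3),px[i],'zmax',P[k,2].max().round(2))
for sg in(1,-1):
  for p in[(-.02,0,.3),(-.16,0,.1),(-.16,0,.06),(.02,0,.06),(.09,.12,.1),(.05,.02,.07)]: 
    j=r.solve_ik(W(*p),q(sg)); print(sg,p,None if j is None else np.round(j,2))
E
```

```text
-1.05 0.521 [ 0.324 -0.408  0.181] [558 292] zmax 0.18
-0.9 0.445 [ 0.326 -0.303  0.183] [520 292] zmax 0.22
-0.75 0.419 [ 0.321 -0.269  0.172] [506 294] zmax 0.27
-0.6 0.476 [ 0.394 -0.267  0.168] [502 268] zmax 0.3
-0.45 0.287 [ 0.274 -0.085  0.688] [530 314] zmax 0.7
-0.3 0.278 [ 0.267 -0.076  0.691] [526 318] zmax 0.7
-0.15 0.582 [ 0.582 -0.001  0.178] [404 204] zmax 0.65
-0.0 0.573 [0.567 0.079 0.172] [376 210] zmax 0.55
0.15 0.572 [0.562 0.105 0.256] [372 206] zmax 0.55
0.3 0.592 [0.559 0.194 0.402] [346 196] zmax 0.42
0.45 0.952 [0.836 0.456 0.102] [246 132] zmax 0.42
0.6 1.283 [1.059 0.725 0.104] [160  66] zmax 0.43
0.75 1.46 [1.063 1.    0.103] [72 66] zmax 0.43
1 (-0.02, 0, 0.3) [ 0.51  0.39  1.33 -0.    1.42  1.71]
1 (-0.16, 0, 0.1) [ 0.55  0.39  1.98 -0.    0.78  1.75]
1 (-0.16, 0, 0.06) [ 0.55  0.46  2.01 -0.    0.67  1.75]
1 (0.02, 0, 0.06) [ 0.5   0.69  1.52 -0.    0.93  1.7 ]
1 (0.09, 0.12, 0.1) [ 0.66  0.81  1.13 -0.    1.2   1.86]
1 (0.05, 0.02, 0.07) [ 0.53  0.73  1.41 -0.    1.01  1.72]
-1 (-0.02, 0, 0.3) [ 0.51  0.39  1.33 -0.    1.42 -1.44]
-1 (-0.16, 0, 0.1) [ 0.55  0.39  1.98 -0.    0.78 -1.39]
-1 (-0.16, 0, 0.06) [ 0.55  0.46  2.01 -0.    0.67 -1.39]
-1 (0.02, 0, 0.06) [ 0.5   0.69  1.52 -0.    0.93 -1.44]
-1 (0.09, 0.12, 0.1) [ 0.66  0.81  1.13 -0.    1.2  -1.29]
-1 (0.05, 0.02, 0.07) [ 0.53  0.73  1.41 -0.    1.01 -1.42]
```

```bash
cat >> h.py <<'E'
def wonz(T,px,z):
    m=optics.camera_model('wrist'); K=np.array(m["K"]); k=m["k1"]
    p=np.atleast_2d(np.array(px,float)); qq=(p-K[[0,1],[2,2]])/K[[0,1],[0,1]]; u=qq.copy()
    for _ in range(20): u=qq/(1+k*(u**2).sum(1,keepdims=True))
    A=T@np.array(m["tool_from_camera"]); d=np.c_[u,np.ones(len(u))]@A[:3,:3].T; o=A[:3,3]
    return o+d*((z-o[2])/d[:,2])[:,None]
def toolT():
    st=r.read_state(); T=np.eye(4); T[:3,:3]=Ro.from_quat(st['eef_rot']).as_matrix(); T[:3,3]=st['eef_pos']; return T
E
python3 - <<'E'
from h import *
st=r.read_state(); a=np.arctan2(st['eef_pos'][1],st['eef_pos'][0])
p=[.37*np.cos(a),.37*np.sin(a),.3]; r.reach(p,st['eef_rot'])
j=np.array(r.read_state()['joint_positions']); j[0]=.52; j[5]=-1.42; r.movej(j)
r.reach(W(-.02,0,.3),q(-1)); T=toolT(); np.save('T1.npy',T); snap('wrist','w1.png')
print(r.read_state()['time_s'])
E
```

```text
3.8333
```

View pics/w1.png

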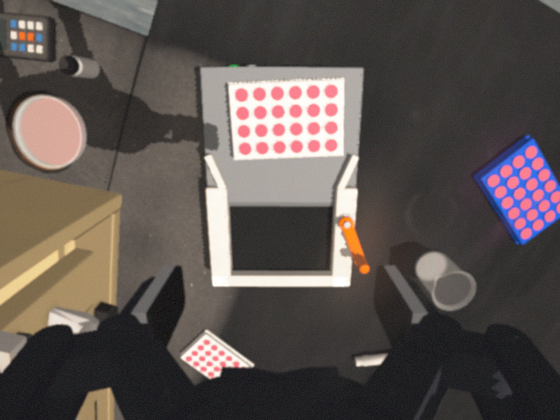

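The wrist view is turned half round. The plate is at (229,83)–(343,157), the shaker front edge at row 68 between columns 202 and 363, the back edge at row 286, the catch pivot at (347,222) and the knob at (364,268).

Run:
```python
from h import *
T=np.load('T1.npy')
P=np.vstack([wonz(T,[(213,287),(351,287)],.04),wonz(T,[(202,68),(363,68)],.03)])
print('shaker corners',[S(p)[:2].round(4).tolist() for p in P])
print('nest',[S(p)[:2].round(4).tolist() for p in wonz(T,[(232,270),(331,270)],.04)], [S(p)[:2].round(4).tolist() for p in wonz(T,[(230,206),(333,206)],.03)])
pl=wonz(T,[(229,83),(344,79),(343,155),(235,160)],.045); print('plate',[S(p)[:2].round(4).tolist() for p in pl])
print('pivot,knob',S(wonz(T,[(347,222)],.0475)[0])[:2],S(wonz(T,[(365,268)],.0775)[0])[:2])
```

```text
shaker corners [[0.1324, -0.0886], [0.1326, 0.0918], [-0.1349, -0.0869], [-0.1348, 0.0904]]
nest [[0.1073, -0.0624], [0.1074, 0.0643]] [[0.0246, -0.0625], [0.0246, 0.0642]]
plate [[-0.1179, -0.0555], [-0.1221, 0.0672], [-0.0406, 0.0702], [-0.0349, -0.0521]]
pivot,knob [0.03914927 0.07903249] [0.08468018 0.09704433]
```

```bash
python3 - <<'E'
from h import *
np.save('sh.npy',[th,*W(.001,.0008,0)[:2]])
E
python3 - <<'E'
from h import *
command_gripper(.07,40)
r.reach(W(-.145,0,.12),q(-1)); r.move_straight(W(-.139,0,.075),speed=.1)
print('touch',r.move_straight(W(-.139,0,.035),speed=.02,max_force=3)); z=r.read_state()['eef_pos'][2]; print(z)
np.save('zd.npy',z)
zz=z+.0045; r.move_straight(W(-.139,0,zz),speed=.03)
b=r.move_straight(W(-.02,0,zz),speed=.05,max_force=8); s_=r.read_state(); print(b,S(s_['eef_pos']),s_['contact_force'],s_['time_s'])
T=toolT(); np.save('T2.npy',T); snap('wrist','w2.png')
E
```

```text
touch True
0.04723901303527458
False [-2.00619915e-02 -4.73188184e-06  5.17764033e-02] [-0.4528859  -0.06069656  0.35559604] 9.775
```

View pics/w2.png

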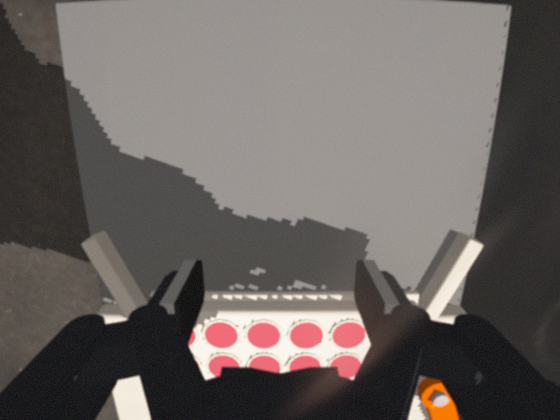

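The plate has entered the guide square; its rear edge is near row 300, between the rails at columns 105 and 450. I'll keep pushing to the back stop.

Run:
```python
from h import *
z=float(np.load('zd.npy')); zz=z+.0045
b=r.move_straight(W(.024,0,zz),speed=.03,max_force=5); s_=r.read_state(); print(b,S(s_['eef_pos']),s_['contact_force'],s_['time_s'])
p=S(s_['eef_pos'])
r.move_straight(W(p[0]-.02,0,zz),speed=.1); r.move_straight(W(p[0]-.03,0,.2),speed=.2)
T=toolT(); np.save('T3.npy',T); im,d=snap('wrist','w3.png'); print(r.read_state()['time_s'])
```

```text
True [1.91483631e-02 2.46335611e-05 5.09892406e-02] [-0.60078101 -0.03325905 -0.20521923] 11.0333
12.325
```

View pics/w3.png

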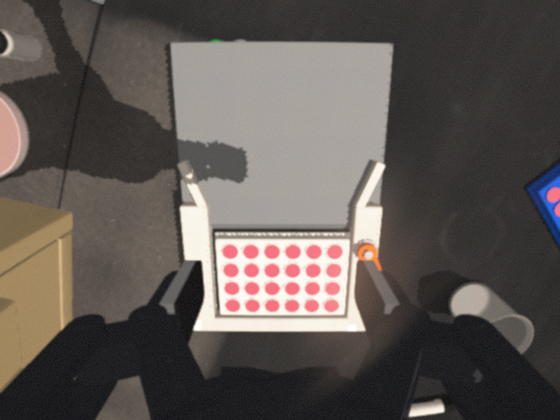

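The plate is in the nest at (215–350, 233–318) and appears seated against the back stop. I'll check flatness with the depth image.

Run:
```python
from h import *
T=np.load('T3.npy'); d=np.load('pics/w3.png.npy')
m=optics.camera_model('wrist'); A=T@np.array(m["tool_from_camera"])
def h(px):
    p0=wonz(T,[px],0.)[0]; o=A[:3,3]; v=(p0-o); zc=v@A[:3,2]; return S(o+v*np.median(d[px[1]-1:px[1]+2,px[0]-1:px[0]+2])/zc).round(4)
for n,px in dict(deck=(282,200),rearL=(240,239),rearM=(282,239),rearR=(325,239),mid=(282,279),mid2=(302,279),frL=(242,314),frM=(282,314),frR=(325,314),railL=(195,240),railR=(372,225),back=(282,325)).items(): print(n,h(px))
print('corners',[S(p)[:2].round(4).tolist() for p in wonz(T,[(215,234),(350,234),(351,317),(217,318)],.039)])
```

```text
deck [-0.0044  0.0009  0.0301]
rearL [ 0.0306 -0.0375  0.0374]
rearM [0.0306 0.0009 0.0374]
rearR [0.0306 0.0403 0.0374]
mid [0.0713 0.001  0.0385]
mid2 [0.0713 0.02   0.0385]
frL [ 0.1124 -0.0388  0.0361]
frM [0.1126 0.0011 0.0355]
frR [0.1113 0.0438 0.0377]
railL [ 0.0306 -0.0784  0.0399]
railR [0.0161 0.0817 0.0398]
back [0.1222 0.0011 0.0404]
corners [[0.0251, -0.0599], [0.0251, 0.0626], [0.1141, 0.0697], [0.1152, -0.0636]]
```

The plate is flat and square: rear rim, middle and front are all within about 2 mm of z = 39 mm, and the pusher stopped where the back stop predicts. Next I'll cage the knob and swing the catch.

Run:
```python
from h import *
def K(f,z,rho=.048): return W(.040+rho*np.cos(f),.078+rho*np.sin(f),z)
f0=.40
command_gripper(.034)
r.reach(K(f0,.15),q(-1,f0))
print('hit',r.move_straight(K(f0,.080),speed=.08,max_force=4),r.read_state()['eef_pos'][2])
command_gripper(.017,20); print('w',r.read_state()['grip_width'],r.read_state()['grip_force'])
for f in np.arange(f0-.2,-1.73,-.2).tolist()+[-1.72]:
    b=r.move_straight(K(f,.080),q(-1,f),speed=.03,max_force=6); s_=r.read_state()
    if b: print('stop',f,s_['contact_force'],S(s_['eef_pos'])); break
p=S(r.read_state()['eef_pos']); print('ang',np.arctan2(.078-p[1],p[0]-.04), s_['time_s'])
```

```text
hit False 0.08065780178732997
w 0.01655143821822933 0.0
stop -1.72 [3.85353025 1.06858975 0.63926639] [0.03609363 0.03052193 0.08013104]
ang 1.6528888384865847 19.625
```

Run:
```python
from h import *
command_gripper(.034)
p=r.read_state()['eef_pos']; r.move_straight(p+[0,0,.1],speed=.12)
r.reach(W(-.03,0,.25),q(-1)); T=toolT(); np.save('T4.npy',T); snap('wrist','w4.png')
im=cv2.imread('pics/w4.png'); cv2.imwrite('pics/c4.png',cv2.resize(im[160:360,150:430],None,fx=2.5,fy=2.5)); print(r.read_state()['time_s'])
```

```text
22.5
```

View pics/c4.png

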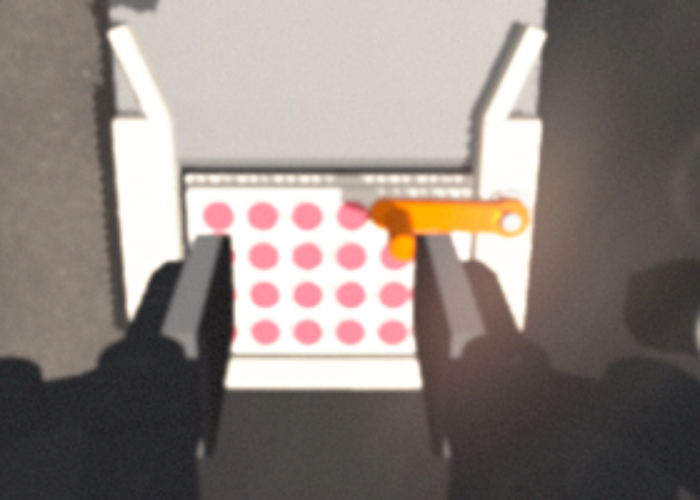

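The catch lies straight across the plate, from pivot (510,218) to tip (380,210), so it is at its stop. The plate is square in the nest and the gripper is clear, so I'm handing in.

```bash
python3 -c "
from h import *
print(r.finish_job())"
```

```text
the job is handed in; nothing more can be done
None
```

The plate lies flat and square in the nest with the catch swung over it to its stop, the gripper is clear of everything, and the job was handed in at about 22.5 s; no verdict was returned.

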